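# Bolt the medicine chest for the drive

## Task

The mobile clinic is about to drive off and the lid of the white medicine chest must be bolted. Push the thumb stud of the slotted locking disc round with a fingertip until the slot lines up with the flat bolt, then push the bolt by its thumb post through the slot until it is fully home in the keeper. Nothing needs gripping: do not lift the bolt, and leave the bottle, the carton and the tape roll where they stand.

Things in the scene. Friction and masses are not known exactly. Their poses are not given: they have to be found in the camera images.
- chest: Fixed white steel chest, 360 (its x) x 200 (its y) x 100 mm high, lid shut; origin: centre of its underside, z up. Along its top at y = 0, towards +x (the way the bolt is pushed): the bolt's channel, the round locking disc, the keeper.
- channel (a point): Middle of the top of the bolt's fixed steel C-channel: 165 mm long (chest x -122 to 43 mm), 27 mm wide, top at height 119.5 mm. A 14 mm gap along its top lets the bolt's thumb post stand up and slide.
- keeper (a point): Middle of the top of the fixed box keeper beyond the disc: chest x 129 to 153 mm, 32 mm wide, top at height 121 mm, open towards the disc and closed at its far end, which stops the bolt's nose at chest x = 150 mm.
- disc_center (a point): Point on the upright axis of the steel locking disc, level with its top face (height 118 mm), fixed at chest x = 85 mm, y = 0. The disc is 70 mm in diameter. A straight slot 24 mm wide, 12 mm deep, open at both ends, crosses its middle.
- disc_stud (a point): Centre of the top (height 144 mm) of the disc's thumb stud: upright, round, 12 mm in diameter, 26 mm tall above the disc's face, 24 mm from its axis, square to the slot. Pushed sideways with about 2 N it turns the disc, which stays where it is left.
- disc (a joint): Disc angle (rad), counter-clockwise from above. 0: slot along the bolt, stud on the chest's -y side. pi/2: slot across, stud towards chest +x. pi: slot along the bolt, stud on the +y side. 0 and pi both let the bolt pass; else the disc blocks it. Starts at 0.6 to 2.54. Its range is -0.35 to 3.49: no stop marks the lined-up angles.
- bolt_post (a point): Centre of the top (height 144 mm) of the bolt's thumb post: upright, round, 10 mm in diameter, standing 24 mm above the channel. Pushed towards chest +x, with a few newtons, it slides the bolt. With the bolt fully home it stands at chest x = 25 mm.
- bolt_nose (a point): Tip of the bolt's half-round nose, at half thickness (height 111 mm), 125 mm ahead of the post. The bolt is a loose flat steel bar, 20 x 8 x 137 mm, captive in the channel; play 1.5 mm each side there, 2 mm each side in the slot. It starts 5 to 20 mm short of the disc. Fully home, the nose is 65 mm past the disc's axis.
- antiseptic_mid (a point): Bystander: amber bottle with a white cap, 52 mm in diameter, 125 mm tall, standing on the desk; this point is 60 mm up on its axis.
- carton_mid (a point): Bystander: white ampoule carton with a green band, 105 x 55 x 45 mm, lying on the desk; this point is its centre.
- tape_mid (a point): Bystander: grey roll of adhesive tape, 68 mm in diameter, 25 mm high, lying on the desk; this point is its centre.
Not all that is in view belongs to the job. Of the things shaped like the part that bears bolt_post, the bare steel one is meant.

How it is judged:
By the outcome, as a careful person would: the job done as asked, in the order asked, and still so for the second after the job is handed in, with the robot touching nothing.
It also fails if it takes over 61 s, if anything falls off the work surface, if the arm or the gripper's body presses on something with over 40 N, if the wrist force passes 120 N, or if a joint passes its speed limit or range.

## Robot

A 7-joint arm with a two-finger parallel gripper is mounted at the origin on the work surface. World frame = base frame: x ahead of the robot, y to its left, z up, the work surface at z = 0. Lengths are in m, angles in rad, forces in N, time in s.
With the tool pointing down it reaches from about 0.4 to 0.9 m from the base axis. Payload 5.5 kg.
Tool frame: the origin (TCP) lies midway between the tips of the shut fingers; the grasp point (between the pads) lies 19 mm behind it (manip.grip_depth is the distance from the TCP to the grasp point, in m); z points along the fingers, y is the line along which they close (so a half turn about z gives the same grasp; the last joint's range is limited). The gripper opens to 92 mm and grips with 3 to 60 N. Pads are 19 mm wide; open, the fingers measure 130 mm over their backs; the gripper's body (75 mm by 190 mm) begins 47 mm behind the grasp point.
Start: joints at [-0.905, 0.501, -0.427, 1.55, 0.221, 1.138, -0.21], TCP at [0.255, 0.598, 0.227] pointing down, gripper open.
Joint ranges: [-2.88, 2.88], [-0.31, 2.03], [-1.54, 1.56], [0.2, 2.42], [-1.41, 4.55], [0.19, 2.02], [-2.57, 2.57]. Speed limits (rad/s): [2.57, 2.57, 3.14, 3.14, 3.14, 3.14, 3.14].

## Interface

Orientations are given as a unit quaternion [x, y, z, w].
In Python, from bench import manip, effector, viewer gives the robot as it stands. Calls block until the motion is done:
- manip.move_pose(position, orientation): joint-space move of the TCP to a pose.
- manip.servo_line(position, ori=None, vel=0.15): straight line of the TCP; ori=None keeps the orientation; vel is the mean speed in m/s.
- manip.movej(angles): joint-space move.
- effector.open_jaws() and effector.close(f_grip=None): open the fingers fully, or close them until they stop; f_grip is the grip in N (None keeps the last).
- manip.sleep(seconds).
- manip.solve_ik(position, orientation): joint angles nearest the present ones, or None.
- viewer.get_image(name): name is "scene" or "top" or "wrist"; returns the picture (420x560x3 uint8, red, green, blue); there is no depth.
- viewer.get_calibration(name): a dict with "vfov" (degrees; the focal length in pixels is half the picture's height over the tangent of half this angle, whatever the lens; pixels are square), "cx", "cy" (the principal point, pixels), "dist_coeffs" ([k1, k2, p1, p2, k3] as OpenCV has them; the pictures are not rectified), "eye" and "attitude" of the camera in the world. Camera axes: x right, y down, z forward; pixel columns grow to the right and rows downward; lengths in m; the calibration is good to about 2 mm. A picture is of the moment at which its call begins: read the wrist's pose just before it. get_calibration takes no time and is no camera call; for the wrist camera it gives the pose at the moment of the call.
A pose or a line that the arm cannot do raises manip.PlanningError and nothing moves.
- manip.hand_in(): hands the job in; it is judged then, once.
Readings, each from a call of its own:
- manip.current_clock(): time.
- manip.current_q(): joint angles.
- manip.current_joint_velocities(): joint speeds.
- manip.current_tau(): joint torques, N m.
- manip.current_tool_pos(): TCP position.
- manip.current_tcp_rot(): TCP orientation.
- manip.current_force(): force on the tool from outside, world axes, zero at the start.
- manip.current_wrist_torque(): the same for the moment, N m.
- manip.current_finger_gap(): finger opening in m.
- manip.current_gripper_force(): force on a finger pad.
Only numpy, scipy, OpenCV 4.12 (cv2) and the standard library are available. Lean on these libraries where they do the work, as an engineer would, in place of code of your own. Each camera call takes 0.05 s, during which the arm holds its last target. There are 200 camera calls.

## Working session

There is one attempt and no reset: what is moved stays moved. The work goes in short steps, each a Python script; the robot and the scene stay as the last script left them, time stands still between calls to the robot, and variables do not carry over. Pictures are saved under pics/ and viewed, at most 10 in all, crops included, and the job is handed in when it is done.

```bash
ls; mkdir -p pics
python3 - <<'E'
from bench import manip, effector, viewer
import cv2
for n in("scene","top"):
    cv2.imwrite(f"pics/{n}0.png",viewer.get_image(n)[:,:,::-1]); print(n,viewer.get_calibration(n))
print(manip.current_clock(),manip.current_tcp_rot())
E
```

```text
pics
scene {'vfov': 54.2421908630533, 'cx': 274.22407902747034, 'cy': 215.7625026002725, 'dist_coeffs': array([-0.09676556,  0.        ,  0.        ,  0.        ,  0.        ]), 'eye': array([1.18354923, 0.36279874, 0.75983381]), 'attitude': array([ 0.4544132 ,  0.78960716, -0.35928464, -0.20234556])}
top {'vfov': 56.02438311713196, 'cx': 279.8909644531862, 'cy': 210.7700949470661, 'dist_coeffs': array([-0.09634082,  0.        ,  0.        ,  0.        ,  0.        ]), 'eye': array([ 0.51962898, -0.00349726,  1.10062666]), 'attitude': array([-0.69901721,  0.71457986, -0.01301652,  0.02410656])}
0.1 [ 2.00015539e-01  9.79792320e-01 -8.66036876e-04 -2.07261346e-04]
```

View pics/top0.png

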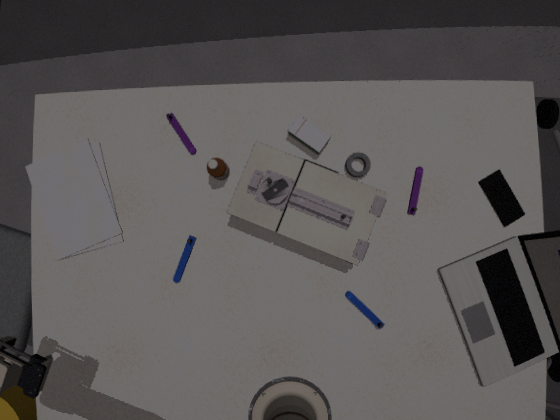

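View pics/scene0.png

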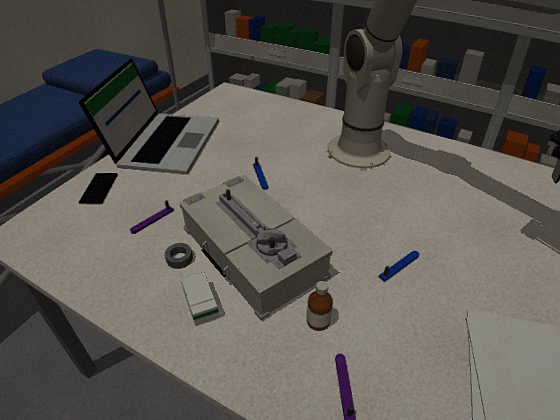

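The top view shows the chest, with its bolt channel running from (350,215) to (290,195), the disc at about (272,188) and the keeper at about (255,180). The bolt-shaped candidates are:
- purple bars at (181,133) and (415,190)
- blue bars at (185,259) and (365,309)
- the bare steel one in the chest's channel, post near (345,217)

The steel one fits, because the description says bare steel. I'll confirm it in an enlarged crop.

```bash
cat > h.py <<'E'
import numpy as np, cv2
from scipy.spatial.transform import Rotation as R
from bench import manip, effector, viewer
def K(c,h=420):
    f=h/2/np.tan(np.radians(c["vfov"])/2); return np.array([[f,0,c["cx"]],[0,f,c["cy"]],[0,0,1]])
def pix2w(c,uv,z):
    p=cv2.undistortPoints(np.array(uv,float).reshape(-1,1,2),K(c),c["dist_coeffs"]).reshape(-1,2)
    d=R.from_quat(c["attitude"]).apply(np.c_[p,np.ones(len(p))]); e=c["eye"]
    return e+d*((np.broadcast_to(z,len(d))-e[2])/d[:,2])[:,None]
def w2pix(c,P):
    r=R.from_quat(c["attitude"]).inv(); P=np.atleast_2d(P)
    return cv2.projectPoints(r.apply(P-c["eye"]),np.zeros(3),np.zeros(3),K(c),c["dist_coeffs"])[0].reshape(-1,2)
def crop(img,x0,y0,w,h,s,name):
    a=np.clip(img[y0:y0+h,x0:x0+w,::-1].astype(float)*1.8,0,255).astype(np.uint8)
    cv2.imwrite(name,cv2.resize(a,None,fx=s,fy=s,interpolation=cv2.INTER_CUBIC))
E
python3 - <<'E'
from h import *
im=cv2.imread("pics/top0.png")[:,:,::-1]
crop(im,220,135,175,135,4.5,"pics/topc.png")
E
```

```text
(no output)
```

View pics/topc.png

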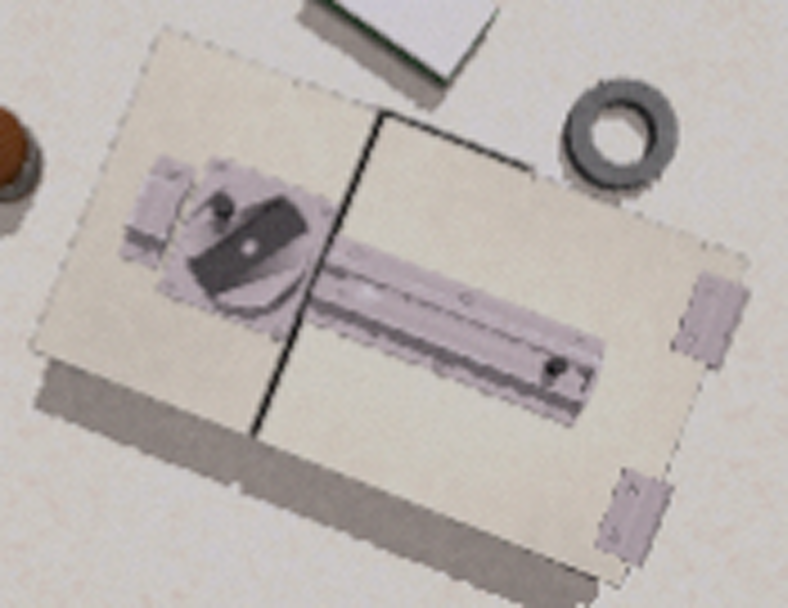

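The crop confirms it: the bare steel bolt sits in the channel with its post at crop (555,368). The disc centre is at crop (248,248), and the stud at (222,212) gives a disc angle of about 1.0 rad, so I'll turn it to 0. Next I fit the chest pose and move above for a close look.

```bash
cat >> h.py <<'E'
def chestfit(W):  # W: world xy of top corners (+x-y),(-x-y),(-x+y),(+x+y)
    M=np.array([[.18,-.1],[-.18,-.1],[-.18,.1],[.18,.1]]); c=W.mean(0)
    d=(W-c); a=np.arctan2((M[:,0]*d[:,1]-M[:,1]*d[:,0]).sum(),(M*d).sum()); return c,a
E
python3 - <<'E'
from h import *
c=viewer.get_calibration("top")
q=np.array([(165,28),(748,262),(612,585),(38,350)])/4.5+[220,135]-.4
W=pix2w(c,q,.1)[:,:2]; o,a=chestfit(W); print(o,a,np.linalg.norm(np.roll(W,-1,0)-W,axis=1))
ca=lambda x,y:o+np.array([[np.cos(a),-np.sin(a)],[np.sin(a),np.cos(a)]])@[x,y]
q=np.array([(222,209),(555,365)])/4.5+[220,135]-.4
for p in pix2w(c,q,.144)[:,:2]: print((p-o)@np.array([[np.cos(a),-np.sin(a)],[np.sin(a),np.cos(a)]]))
pos=[*ca(.03,0),.36]
for s in(0,np.pi):
    Q=(R.from_euler('z',a+s)*R.from_euler('x',np.pi)).as_quat()
    for p in (pos,[*ca(.125,-.01),.13],[*ca(-.12,0),.13]): print(s,manip.solve_ik(p,Q))
E
```

```text
[ 0.59234385 -0.05599912] 1.161329263207557 [0.35753171 0.19842088 0.34943888 0.19762824]
[ 0.10478115 -0.01003157]
[-0.09357169  0.00048848]
0 [-0.09543123  0.29252303  0.12628166  1.51083425 -0.03731174  1.34059027
 -0.37541037]
0 [-0.17035712  0.57137795  0.06325428  1.6339715  -0.0424185   0.93758281
 -0.50148624]
0 [ 0.06346917  0.44627759  0.23410446  1.85886519 -0.13348231  0.85155508
 -0.04587012]
3.141592653589793 [ 0.84554152  0.5954883  -1.29790254  1.47888409  0.57241534  1.49617305
  2.2848701 ]
3.141592653589793 [ 0.22855173  0.62547056 -0.50183523  1.6182288   0.34429055  0.98705305
  2.34703104]
3.141592653589793 [-0.63039588  0.93333726  1.3531737   1.87940896 -0.99056861  1.21740629
 -2.48062226]
```

```bash
cat >> h.py <<'E'
def Qc(a,s=0): return (R.from_euler('z',a+s)*R.from_euler('x',np.pi)).as_quat()
def c2w(o,a,p): p=np.atleast_2d(p); r=np.array([[np.cos(a),-np.sin(a)],[np.sin(a),np.cos(a)]]); return o+p@r.T
def w2c(o,a,p): p=np.atleast_2d(p)[:,:2]; r=np.array([[np.cos(a),-np.sin(a)],[np.sin(a),np.cos(a)]]); return (p-o)@r
E
python3 - <<'E'
from h import *
o=np.array([.5923,-.056]);a=1.161
effector.close(10)
manip.move_pose([*c2w(o,a,[.03,0])[0],.38],Qc(a))
c=viewer.get_calibration("wrist"); im=viewer.get_image("wrist")
import pickle; pickle.dump((c,im),open("w1.pkl","wb"))
print(manip.current_clock(),c,manip.current_tool_pos(),manip.current_finger_gap())
crop(im,0,0,560,420,1.42,"pics/w1.png")
E
```

```text
4.175 {'vfov': 63.47357424161859, 'cx': 278.7459511685106, 'cy': 210.7503076227881, 'dist_coeffs': array([-0.00677191,  0.        ,  0.        ,  0.        ,  0.        ]), 'eye': array([0.63441275, 0.04223217, 0.53901829]), 'attitude': array([ 0.96979443, -0.19909308, -0.02835835,  0.13804532])} [ 0.6042607  -0.0270183   0.37963192] 0.0005100686102981319
```

View pics/w1.png

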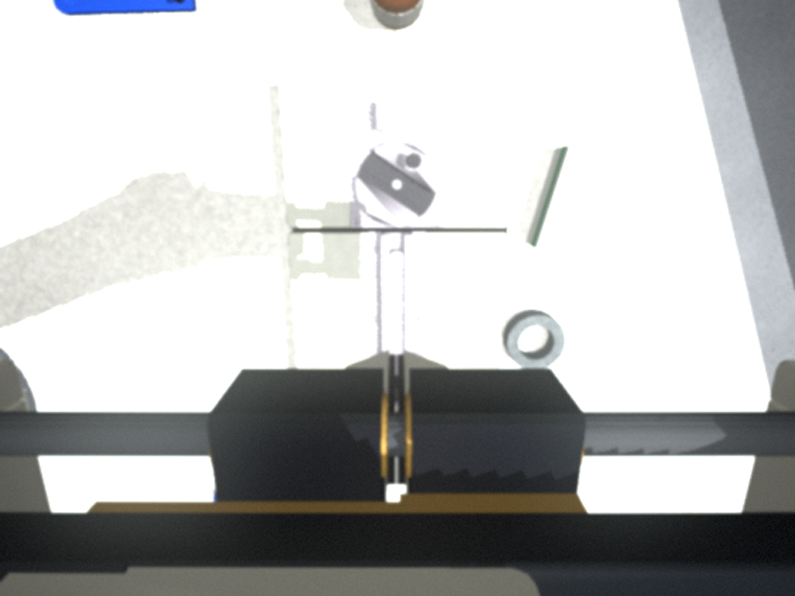

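Run:
```python
from h import *
import pickle; c,im=pickle.load(open("w1.pkl","rb"))
t=np.array([.6042607,-.0270183]); a=1.161
print(w2pix(c,[[*t,.3796]]), w2pix(c,[[*t,.3986]]))
for s in(-.019,.019): print(w2pix(c,[[*c2w(t,a,[0,s])[0],.3796]]),w2pix(c,[[*c2w(t,a,[0,s])[0],.4456]]))
A=im[50:190,180:380,::-1]
B=cv2.resize((255*(im[250:420,130:430,::-1]/255.)**.45).astype(np.uint8),None,fx=2,fy=2,interpolation=2)
A=cv2.resize(A,None,fx=3,fy=3,interpolation=2); A=A[:,:600]
cv2.imwrite("pics/w1b.png",np.vstack([cv2.resize(A,(400,280)),cv2.resize(B[:, :],(400,227))])) 
cv2.imwrite("pics/w1c.png",cv2.resize(im[50:200,185:385,::-1],None,fx=4,fy=4,interpolation=2))
```

```text
[[277.92019242 265.41303772]] [[277.82220506 283.34337516]]
[[314.94605164 265.57302864]] [[335.57956505 353.18554099]]
[[240.88404524 265.24418778]] [[219.27907738 352.70762714]]
```

View pics/w1c.png

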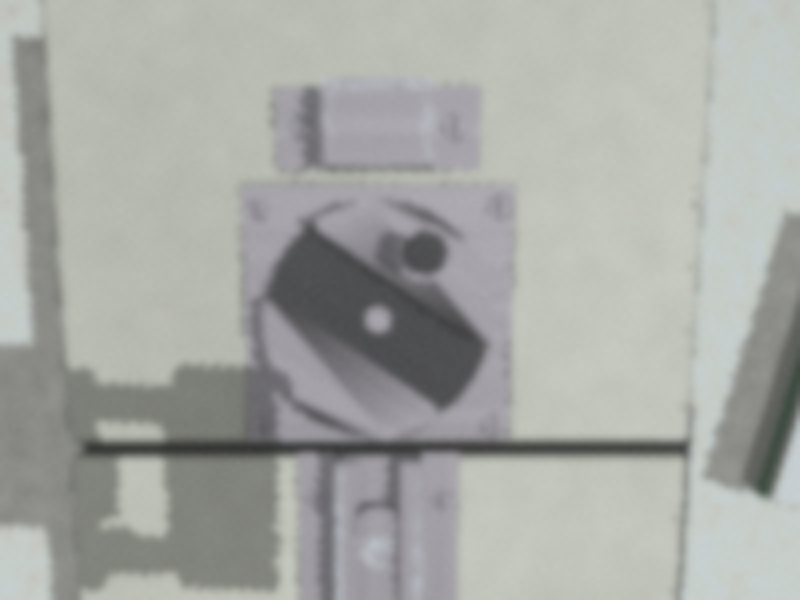

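The stud is at crop (425,252), the disc axis dot at (377,320), and the slot runs from upper left to lower right. The keeper is at the top and the bolt nose at (377,505). Next I compute the positions and check the tip.

Run:
```python
from h import *
import pickle; c,im=pickle.load(open("w1.pkl","rb"))
f=lambda u:np.array(u)/4+[185,50]-.37
P=lambda u,z:pix2w(c,f(u),z)[:,:2]
dot=P([(377,320)],.106)[0]; stud=P([(425,252)],.144)[0]
rim=P([(240,184),(517,184)],.1)   # base plate
ed=P([(710,10),(686,590)],.1); el=P([(48,10),(82,590)],.1)
sl=P([(308,228),(486,347)],.118); sl2=P([(268,292),(440,408)],.106)
ke=P([(323,170),(433,170)],.121); ch=P([(300,460),(300,600)],.11)
seam=P([(85,447),(688,447)],.1)
ang=lambda l:np.arctan2(*(l[0]-l[1])[::-1])
print("dot",dot,"stud",stud,np.linalg.norm(stud-dot))
print("edges",ang(ed),ang(el),"seam",ang(seam),"width",abs(np.cross(ed[0]-ed[1],el[0]-ed[1]))/np.linalg.norm(ed[0]-ed[1]))
print("seam perp",ang(seam)-np.pi/2, "slot",ang(sl),ang(sl2),"base",ang(rim))
for a in(1.161,):
    n=np.array([-np.sin(a),np.cos(a)])
    print("mid y rel dot",[(n@((l1+l2)/2-dot)) for l1,l2 in((ed[0],el[0]),(ed[1],el[1]),(ke[0],ke[1]))])
    o=dot-np.array([np.cos(a),np.sin(a)])*.085; print("o",o)
    v=w2c(dot,a,stud)[0]; print(v,np.arctan2(v[0],-v[1]))
```

```text
dot [0.62632417 0.02297937] stud [0.64666593 0.0364121 ] 0.02437674310569241
edges 1.188459559899318 1.1630142586891652 seam 2.736645473307357 width 0.19648548988450693
seam perp 1.1658491465124605 slot 2.1633650690691226 2.151069132066529 base 2.7366308773258017
mid y rel dot [np.float64(-0.000153857108520093), np.float64(-0.002766620838586393), np.float64(-7.222218758740373e-05)]
o [ 0.59245825 -0.05498279]
[ 0.02042514 -0.01330561] 0.9934146161641138<stdin>:13: DeprecationWarning: Arrays of 2-dimensional vectors are deprecated. Use arrays of 3-dimensional vectors instead. (deprecated in NumPy 2.0)
```

```bash
cat >> h.py <<'E'
D=np.array([.62632,.02298]); A=1.166   # disc axis, chest yaw
O=D-.085*np.array([np.cos(A),np.sin(A)])
def go(x,y,z,vel=.08): manip.servo_line([*c2w(O,A,[x,y])[0],z],vel=vel); 
def tc(): return np.round(w2c(O,A,manip.current_tool_pos())[0]*1e3,1)
E
python3 - <<'E'
from h import *
off=.0155; th=.993; r=.024
manip.move_pose([*c2w(O,A,[.085+r*np.sin(th)+off+.008,-r*np.cos(th)])[0],.2],Qc(A))
go(.085+r*np.sin(th)+off+.008,-r*np.cos(th),.131,.15)
print(tc(),manip.current_force())
for t in np.linspace(th,0.03,6):
    go(.085+r*np.sin(t)+off,-r*np.cos(t),.131,.04); print(tc(),np.round(manip.current_force(),2))
go(.12,-.03,.131,.1); go(.12,-.03,.17,.2)
go(-.07,0,.26,.25)
c=viewer.get_calibration("wrist"); im=viewer.get_image("wrist")
import pickle; pickle.dump((c,im),open("w2.pkl","wb"))
print(manip.current_clock(),w2pix(c,[*D,.106]))
u,v=w2pix(c,[*D,.106])[0].astype(int); print(u,v)
x0,y0=max(u-90,0),max(v-70,0);print(x0,y0)
cv2.imwrite("pics/w2.png",cv2.resize(im[y0:y0+150,x0:x0+200,::-1],None,fx=4,fy=4,interpolation=2))
E
```

```text
[128.5 -14.3] [ 0.4181092  -0.26943185  0.67119038]
[121.  -13.8] [0.64 0.4  1.68]
[118.5 -17.4] [1.59 3.27 2.41]
[115.2 -21. ] [3.76 3.36 1.73]
[110.8 -23.4] [3.52 3.19 1.24]
[105.1 -23.5] [2.26 1.53 1.04]
[100.4 -23.9] [ 2.07  2.11 -0.02]
9.0417 [[279.75878868  13.74333654]]
279 13
189 0
```

View pics/w2.png

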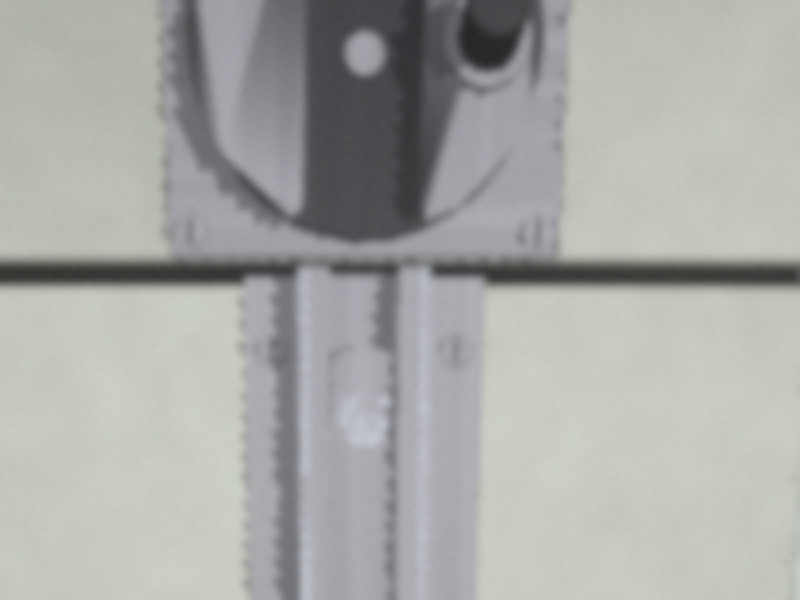

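The slot edges at crop x≈303 and 422 run parallel to the channel and sit centred on it, so the disc is lined up. Now I push the bolt with force monitoring.

Run:
```python
from h import *
F=lambda:float(-(np.array([np.cos(A),np.sin(A),0])@manip.current_force()))
go(-.125,0,.22,.2); go(-.125,0,.131,.15); f0=F(); print(tc(),f0)
for x in np.r_[np.arange(-.115,-.0399,.015),np.arange(-.03,.0001,.006),np.arange(.003,.019,.0015)]:
    go(x,0,.131,.06 if x<0 else .03); f=F()-f0; print(round(x*1e3,1),tc(),round(f,1))
    if f>14: break
manip.sleep(.2); print(tc(),F()-f0,manip.current_clock())
```

```text
[-124.3   -0.9] -0.13320538098273121
-115.0 [-113.9   -0.5] -0.5
-100.0 [-99.1   0.1] -0.3
-85.0 [-84.1   0.1] 0.1
-70.0 [-69.1   0.1] 0.1
-55.0 [-54.1   0.1] 0.7
-40.0 [-39.1   0.1] -0.3
-30.0 [-29.2   0. ] 1.1
-24.0 [-23.4  -0. ] 0.2
-18.0 [-17.2   0.1] 0.6
-12.0 [-11.2   0.1] -0.0
-6.0 [-5.2  0.1] 0.1
-0.0 [0.7 0.1] -0.2
3.0 [3.3 0. ] 1.0
4.5 [ 4.5 -0. ] 1.9
6.0 [6.1 0. ] 0.3
7.5 [ 7.7 -0. ] 1.3
9.0 [ 9.2 -0. ] 0.3
10.5 [10.1  0. ] 2.3
12.0 [10.4 -0.1] 5.6
13.5 [10.6 -0.1] 7.8
15.0 [10.7 -0.1] 10.3
16.5 [10.9 -0.1] 11.7
18.0 [11.  -0.2] 14.5
[11.  -0.2] 14.773092251445698 17.1083
```

The force rises at TCP x ≈ 10.5 mm, which is where the bolt should be home. I'll retreat and verify.

Run:
```python
from h import *
go(0,0,.131,.05); go(-.03,0,.131,.1); go(-.06,0,.32,.2)
c=viewer.get_calibration("wrist"); im=viewer.get_image("wrist")
p=pix=w2pix(c,[[*c2w(O,A,[.025,0])[0],.144],[*c2w(O,A,[.129,0])[0],.121],[*D,.118]]);print(p-[179,0],manip.current_clock())
cv2.imwrite("pics/w3.png",cv2.resize(im[0:230,179:379,::-1],None,fx=2.6,fy=2.6,interpolation=2))
```

```text
[[100.6237697  101.64162923]
 [101.00289479 -16.20271353]
 [100.81887914  37.09744589]] 19.225
```

View pics/w3.png

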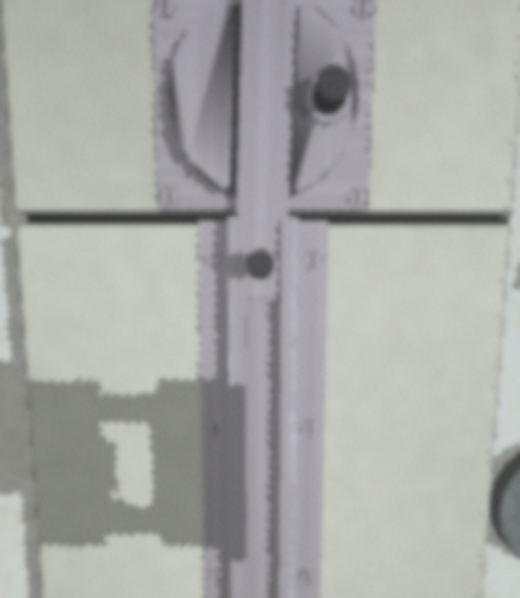

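The bolt runs right through the slot. Its post is at crop (259,264), and the predicted fully-home position is (261.6,264).

```bash
python3 -c "
from bench import manip
print(manip.hand_in())"
```

```text
the job is handed in; nothing more can be done
None
```

The job is handed in: the disc is turned to line up its slot, and the bolt is pushed through and stopped hard where it should be fully home in the keeper, at about 19 s on the robot's clock.

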